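# Settle the hanging handlebar over the drip cup

## Task

A small handlebar hangs from a trolley on the rail, its freshly oiled stem tucked behind the parking peg. Holding only the trolley's knob, draw the trolley along the rail so that the stem slips over the peg, calm the swinging without ever letting it swing wildly, and keep the stem's lower end still over the middle of the grey cup for at least three seconds so that it can drip into it. Then let go of the knob, leaving the handlebar hanging still over the cup; do not touch the handlebar, and leave the cup and the other things where they stand.

Things in the scene. Friction and masses are not known exactly. Their poses are not given: they have to be found in the camera images.
- rack: Fixed rail stand. Origin on the ledge surface under the handlebar's swing plane, at mid-rail; y runs along the rail, the way the trolley leaves the parking peg, z up. Round steel rail (16 mm across, 640 mm long) at x = 45 mm, 250 mm up; two posts at x = 100 mm, y = -310 and 310 mm. Nothing of the stand is higher than 261 mm.
- peg (a point): Middle of the parking peg, a fixed steel bar 12 mm across along the rack's x, 97 mm above the ledge. At the start the stem rests on its -y side and cannot fall plumb. Drawing the trolley to +y leans it further; after about 40 mm of travel, at about -0.36 rad, its end slips over the peg and the handlebar swings free.
- trolley (a joint): Travel of the trolley along the rail to the rack's +y, m: 0 at the start (parked against its stop), 0.48 at the far stop. At travel s the pivot is at x = 0, y = -0.24 + s, z = 0.235 m in the rack's frame. Trolley 0.3 kg; rail friction about 1 N plus 1 N s/m; it stays where it is left.
- knob (a point): Grip point of the trolley's knob: an upright black round post, 26 mm across, 45 mm tall (275 to 320 mm above the ledge); this point lies on its axis 300 mm above the ledge, 45 mm from the swing plane (rack +x). The grey trolley block below it is 34 by 70 mm, top at 275 mm. It moves only along the rail.
- hanger (a joint): Swing angle of handlebar and stem about the pivot, rad: 0 plumb, positive with the stem's end towards the rack's +y; about -0.2 at the start. Swings only in the rail's vertical plane, nearly without friction (takes minutes to die). angle'' = -(9.81/L) sin(angle) - (pivot acceleration along +y / L) cos(angle); L = 1.57 m nominal, period 2.5 s; hidden masses change L by up to 40 %.
- handlebar: Steel handlebar with rubber grips, 388 mm long, 22 mm thick (grips 30 to 36 mm), centred on and turning about the pivot 235 mm above the ledge, lying level along the rack's y when plumb, 45 mm in front of the rail. 0.56 kg nominal (plus a clamp of 0.08 kg). Its ends rise and dip as it swings. Not to be touched.
- stem: Steel stem fixed square to the middle of the handlebar and pointing down from the pivot, 22 mm thick, round lower end 141 mm below the pivot, 0.098 kg nominal. Origin at the pivot.
- tip (a point): Lowest point of the stem, 141 mm below the pivot along the stem; 94 mm above the ledge when plumb. It is what has to stand over the cup.
- cup: Loose grey ceramic cup, 80 mm across the mouth, 65 mm tall, 0.28 kg, on the ledge below the rail in the swing plane. Origin at the centre of its underside. Its place along the rail varies: travel of the trolley 0.19 to 0.38 m brings the pivot over it.
- cup_rim (a point): Centre of the cup's mouth, 65 mm above the ledge.
- caliper: Bystander: loose steel brake caliper, about 50 by 75 by 32 mm, on the ledge on the robot's side. Origin at its underside.
- spanner: Bystander: loose chrome spanner, 160 mm long, lying on the ledge on the robot's side.
Mind the look-alikes: they are no part of the job. There is more than one size of the cup; the one meant has the size given above.

How it is judged (in metres and radians):
On the way, in this order (a step that is already met when the one before it is completed fails the run):
1. the trolley has been drawn away from the parking peg and the handlebar swings free (value of joint trolley above 0.08 m), for 0.1 s.
2. the stem's end stays still over the middle of the cup for 3 s (horizontal distance between tip and cup_rim below 0.02 m and velocity of joint hanger between -0.12 and 0.12 rad/s), for 3 s.
At the end, for the whole second after the job is handed in: The knob is released; the stem's lowest point is within 20 mm horizontally of the centre of the cup's mouth, the handlebar turns at less than 0.12 rad/s, the cup stands upright within 15 mm of its first place (all of step 2 and angle between cup's own z axis and vertical below 0.1 rad and distance of cup from where it was at the start of the episode below 0.015 m); the robot touches nothing.
It fails at once if the robot touches the handlebar or its stem (contact force between handlebar and the arm above 1 N or contact force between handlebar and the fingers above 1 N).
It fails at once if the handlebar swings wildly (more than 0.65 rad from plumb) (value of joint hanger above 0.65 rad or value of joint hanger below -0.65 rad).
It fails at once if the cup is shifted by more than 15 mm (distance of cup from where it was at the start of the episode above 0.015 m).
It fails at once if the caliper or the spanner is disturbed (distance of any of caliper, spanner from where it was at the start of the episode above 0.02 m).
It also fails if it takes over 56 s, if anything falls off the work surface, if the arm or the gripper's body presses on something with over 40 N, if the wrist force passes 120 N, or if a joint passes its speed limit or range.

## Robot

A 6-joint arm with a two-finger parallel gripper is mounted at the origin on the work surface. World frame = base frame: x ahead of the robot, y to its left, z up, the work surface at z = 0. Lengths are in mm, angles in degrees, forces in N, time in s.
With the tool pointing down it reaches from about 350 to 775 mm from the base axis. Payload 5.5 kg.
Tool frame: the origin (TCP) lies at the very end of the fingers, on their centre line; the grasp point (between the pads) lies 19 mm behind it (grip_point_offset is the distance from the TCP to the grasp point, in mm); z points along the fingers, y is the line along which they close (so a half turn about z gives the same grasp; the last joint's range is limited). The gripper opens to 85 mm and grips with 20 to 120 N. Pads are 22 mm wide; open, the fingers measure 114 mm over their backs; the gripper's body (76 mm by 85 mm) begins 54 mm behind the grasp point. The pads swing forward as they close: fully open they stand 13 mm farther back than shut.
Start: joints at [63.507, 17.945, 2.641, 74.691, 0, 82.002], TCP at [182.43, 545.339, 195.423] pointing down, gripper open.
Joint ranges: [-158.12, 158.12], [-49.38, 96.58], [-58.88, 72.47], [-126.05, 133.96], [-84.25, 85.87], [-180, 180]. Speed limits (degrees/s): [147.25, 147.25, 180, 180, 180, 180].

## Interface

Orientations are given as [roll, pitch, yaw] about the fixed x, y, z axes, in that order (R = Rz(yaw) Ry(pitch) Rx(roll)).
In Python, from plant import * gives the robot as it stands.
- The arm moves only by the tool play_rows, never from a script. Its argument "moves" is a list of rows, each a list of 7 numbers: the shift along the tool's x, y, z in m, then the turn, a rotation vector about the tool's x, y, z in degrees, then the opening, from -1 (shut) to 1 (fully open). A call has exactly 10 rows; each row shifts and turns the commanded pose from where the row before left it, along the tool's axes as they then stand; what a row does not reach is not made up. A row lasts 1/12 s, in which the tool goes at most 41.7 mm and 7.16 degrees, less where a joint would pass 70% of its speed; a pose out of reach is approached as far as the arm can. A call is refused whole if a number of a shift passes 0.0417 or a number of a turn 7.16, either way. A call with a gripper value outside its range is refused whole. The fingers move at their own pace and stop on an object; "newtons" is the grip in N (left out, the last holds). Time passes only in rows, so rows that do not move let the fingers close, or fill a call up. It gives the time, the measured TCP pose, the force, the opening and the grip force at its end, in the units of the state.
- get_obs(): the state, without advancing time (a new reading comes with each control period).
- capture(name): name is "scene" or "top"; returns (picture, depth): 480x640x3 uint8, red, green, blue; 480x640 float32, mm along the optical axis (not along the pixel's ray), 0 where there is no reading.
- calibration(name): a dict with "intrinsics" (3x3 intrinsics, pixels), "extrinsics" (4x4, takes a point from camera to world coordinates). Camera axes: x right, y up, looking along -z (the intrinsics and any distortion apply to the point x, -y, -z); pixel columns grow to the right and rows downward; lengths in mm; the calibration is good to about 2 mm. A picture is of the moment at which its call begins. calibration takes no time and is no camera call.
- hand_in(): hands the job in; it is judged then, once.
The state is a dict: "t": time; "joints": joint angles; "joint_velocities": joint speeds; "effort": joint torques, N m; "eef_pos": TCP position; "tool_rot": TCP orientation; "contact_force": force on the tool from outside, world axes, zero at the start; "wrist_torque": the same for the moment, N m; "gripper_width": finger opening in mm; "finger_force": force on a finger pad.
Only numpy, scipy, OpenCV 4.12 (cv2) and the standard library are available. Lean on these libraries where they do the work, as an engineer would, in place of code of your own. Each camera call takes 0.05 s, during which the arm holds its last target. There are 200 camera calls.

## Working session

There is one attempt and no reset: what is moved stays moved. The work goes in short steps, Python scripts to look and compute and a tool call to move; the robot and the scene stay as the last step left them, time stands still between calls to the robot, and variables do not carry over. Pictures are saved under pics/ and viewed, at most 10 in all, crops included, and the job is handed in when it is done.

Besides the shell and the picture viewer there is one more tool, called after "Request:" as a command line: name --pt "numbers of a row" for each row, then --argument value for the rest. play_rows: Moves the arm, as the interface text tells. Its arguments: {"type":"object","properties":{"moves":{"type":"array","items":{"type":"array","items":{"type":"number"}}},"newtons":{"type":"number"}},"required":["moves"]}

```bash
mkdir -p pics
cat > h.py <<'E'
from plant import *
import numpy as np, cv2
def W(name,d,u,v):
    c=calibration(name);K=np.array(c["intrinsics"]);E=np.array(c["extrinsics"])
    z=d if np.isscalar(d) else d[v,u]
    p=np.array([(u-K[0,2])/K[0,0]*z,-(v-K[1,2])/K[1,1]*z,-z,1])
    return (E@p)[:3]
E
python3 - <<'E'
from h import *
for n in("scene","top"):
    p,d=capture(n);cv2.imwrite(f"pics/{n}0.png",p[:,:,::-1]);np.save(f"{n}0.npy",d)
    c=calibration(n);print(n,{k:np.round(v,3).tolist() for k,v in c.items()})
print(get_obs())
E
```

```text
scene {'intrinsics': [[437.869, 0.0, 312.556], [0.0, 437.869, 240.285], [0.0, 0.0, 1.0]], 'extrinsics': [[-0.72, -0.416, 0.556, 979.043], [0.694, -0.44, 0.569, 502.583], [0.008, 0.795, 0.606, 703.079], [0.0, 0.0, 0.0, 1.0]]}
top {'intrinsics': [[597.36, 0.0, 320.575], [0.0, 597.36, 242.159], [0.0, 0.0, 1.0]], 'extrinsics': [[0.024, 0.991, -0.133, 373.768], [-0.999, 0.026, 0.018, 13.316], [0.021, 0.132, 0.991, 1242.175], [0.0, 0.0, 0.0, 1.0]]}
{'t': 0.1, 'joints': array([6.35065435e+01, 1.79859228e+01, 2.58312960e+00, 7.46909522e+01,
       6.88502857e-04, 8.20019025e+01]), 'joint_velocities': array([ 0.00074808, -0.03292121,  0.03513863, -0.01271249,  0.08671965,
        0.01776279]), 'effort': array([ 1.27160565e-03, -4.81725526e+01,  2.99244726e+01,  1.26820474e-02,
       -1.80061752e-04, -6.47037282e-06]), 'eef_pos': array([182.17412968, 544.83211095, 194.60130127]), 'tool_rot': array([-1.79907262e+02, -1.37255553e-02,  1.61504629e+02]), 'contact_force': array([-0.32814665,  0.51523014,  0.40231369]), 'wrist_torque': array([ 0.01885338, -0.00513849,  0.07304596]), 'finger_force': 0.0, 'gripper_width': 85.60165645762193}
```

View pics/scene0.png

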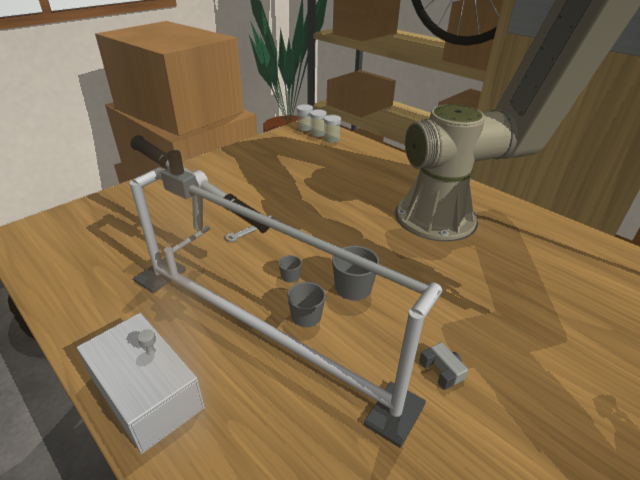

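View pics/top0.png

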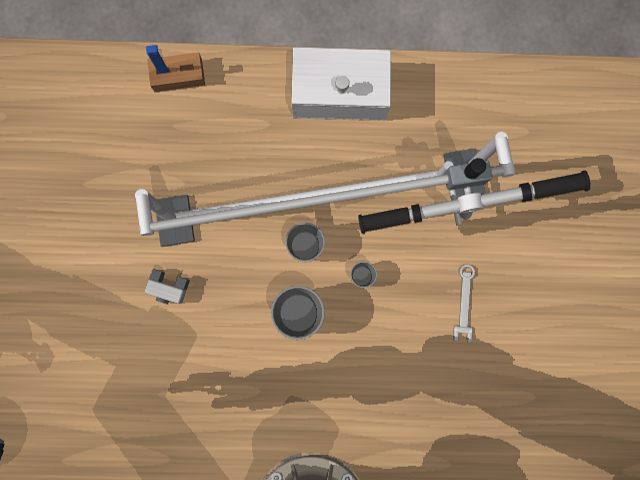

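Scene: a rail running left to right in the top view, with the trolley and knob at about (470,168), the candidate cup at (305,242), a larger one at (298,313) and a smaller one at (363,274). The spanner is at (466,300) and the caliper at (167,287).

Run:
```python
from h import *
d=np.load("top0.npy");p=cv2.imread("pics/top0.png")
a=cv2.resize(p[120:240,410:570],(800,600),interpolation=cv2.INTER_CUBIC)
b=cv2.resize(p[200:290,260:380],(800,600),interpolation=cv2.INTER_CUBIC)
cv2.imwrite("pics/cropA.png",a)
c=calibration("top");K=np.array(c["intrinsics"]);E=np.array(c["extrinsics"])
v,u=np.mgrid[0:480,0:640]
P=np.stack([(u-K[0,2])/K[0,0]*d,-(v-K[1,2])/K[1,1]*d,-d],-1)@E[:3,:3].T+E[:3,3]
np.save("P.npy",P)
def rep(n,m):
    q=P[m]; print(n,m.sum(),q.mean(0).round(1),q.min(0).round(1),q.max(0).round(1),((q.max(0)+q.min(0))/2).round(1))
box=lambda u0,u1,v0,v1:(u>=u0)&(u<=u1)&(v>=v0)&(v<=v1)&(d>0)
print("ledge",[P[y,x].round(1) for x,y in((400,320),(230,300),(550,300),(400,120))])
rep("knobtop",box(455,500,145,190)&(P[...,2]>312))
for n,bx in(("mid",(275,335,212,270)),("small",(345,380,255,292)),("big",(265,332,280,345))):
    m=box(*bx)
    h=np.percentile(P[m][:,2],[90,97,99.5]);print(n,h.round(1))
    rep(n,m&(P[...,2]>np.percentile(P[m][:,2],99.5)-6))
# rail: top ridge pts
m=box(200,430,165,230)&(P[...,2]>240)&(P[...,2]<270)
q=P[m];rep("rail",m)
vx,vy,x0,y0=cv2.fitLine(q[:,:2].astype(np.float32),cv2.DIST_L2,0,.01,.01).ravel();print("rail dir",vx,vy,x0,y0)
```

```text
ledge [array([ 382.1, -176.2,    3.8]), array([414.7, 175.8,  -2.5]), array([ 431.1, -491.2,   -1.6]), array([ 8.113e+02, -1.741e+02, -2.000e-01])]
knobtop 208 [ 626.7 -250.5  319.1] [ 614.8 -262.9  312.7] [ 640.3 -238.3  323.8] [ 627.6 -250.6  318.3]
mid [48.2 64.6 67.4]
mid 232 [531.7  24.3  64.6] [492.5 -14.5  61.4] [569.7  63.4  74.2] [531.1  24.5  67.8]
small [35.6 44.8 47. ]
small 100 [471.9 -95.8  44.3] [ 445.4 -121.1   41.1] [498.  -68.4  49. ] [471.7 -94.8  45. ]
big [81.  85.5 88.3]
big 371 [390.9  35.2  85.2] [340.5 -17.1  82.4] [442.2  85.1  90.2] [391.3  34.   86.3]
rail 2208 [576.4   7.2 255.8] [ 533.  -188.9  245.3] [624.  198.4 262.6] [578.5   4.8 253.9]
rail dir 0.19073194 -0.9816422 576.35913 7.245119
```

View pics/cropA.png

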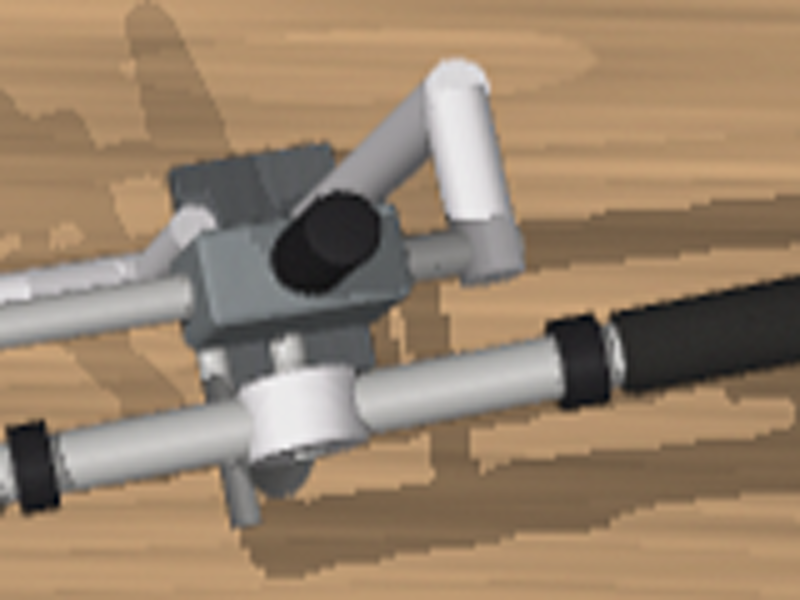

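Request:
play_rows --pt "0 0 -0.04 0 0 -5.9 1" --pt "0 0 -0.04 0 0 -5.9 1" --pt "0 0 -0.04 0 0 -5.9 1" --pt "0 0 -0.04 0 0 -5.9 1" --pt "0 0 -0.04 0 0 -5.9 1" --pt "-0.013 -0.039 0 0 0 0 1" --pt "-0.013 -0.039 0 0 0 0 1" --pt "-0.013 -0.039 0 0 0 0 1" --pt "-0.013 -0.039 0 0 0 0 1" --pt "-0.013 -0.039 0 0 0 0 1" --newtons 60

```text
t: 0.93
eef_pos: [283.8, 364.8, 395.0]
tool_rot: [-180.0, -0.0, -168.9]
contact_force: [0.7, 1.1, -0.3]
gripper_width: 85.6
finger_force: 0.0
```

Request:
play_rows --pt "-0.013 -0.039 0 0 0 0 1" --pt "-0.013 -0.039 0 0 0 0 1" --pt "-0.013 -0.039 0 0 0 0 1" --pt "-0.013 -0.039 0 0 0 0 1" --pt "-0.013 -0.039 0 0 0 0 1" --pt "-0.013 -0.039 0 0 0 0 1" --pt "-0.013 -0.039 0 0 0 0 1" --pt "-0.013 -0.039 0 0 0 0 1" --pt "-0.013 -0.039 0 0 0 0 1" --pt "-0.013 -0.039 0 0 0 0 1"

```text
t: 1.77
eef_pos: [485.9, 6.2, 395.2]
tool_rot: [180.0, -0.0, -169.0]
contact_force: [2.4, 1.0, 1.0]
gripper_width: 85.6
finger_force: 0.0
```

Request:
play_rows --pt "-0.0112 -0.035 0 0 0 0 1" --pt "-0.0112 -0.035 0 0 0 0 1" --pt "-0.0112 -0.035 0 0 0 0 1" --pt "-0.0112 -0.035 0 0 0 0 1" --pt "-0.0112 -0.035 0 0 0 0 1" --pt "-0.0112 -0.035 0 0 0 0 1" --pt "-0.0112 -0.035 0 0 0 0 1" --pt "-0.0112 -0.035 0 0 0 0 1" --pt "0 0 0 0 0 0 1" --pt "0 0 0 0 0 0 1"

```text
t: 2.6
eef_pos: [624.9, -243.8, 391.4]
tool_rot: [179.8, -0.2, -169.1]
contact_force: [1.1, 1.4, 0.3]
gripper_width: 85.5
finger_force: 0.0
```

Run:
```python
from h import *
o=get_obs();print(o["eef_pos"],o["tool_rot"])
p,d=capture("scene");cv2.imwrite("pics/s1.png",cv2.resize(p[90:330,80:400],(800,600))[:,:,::-1])
```

```text
[ 624.90357533 -243.81840424  391.39412008] [ 179.79211498   -0.23871376 -169.13275509]
```

View pics/s1.png

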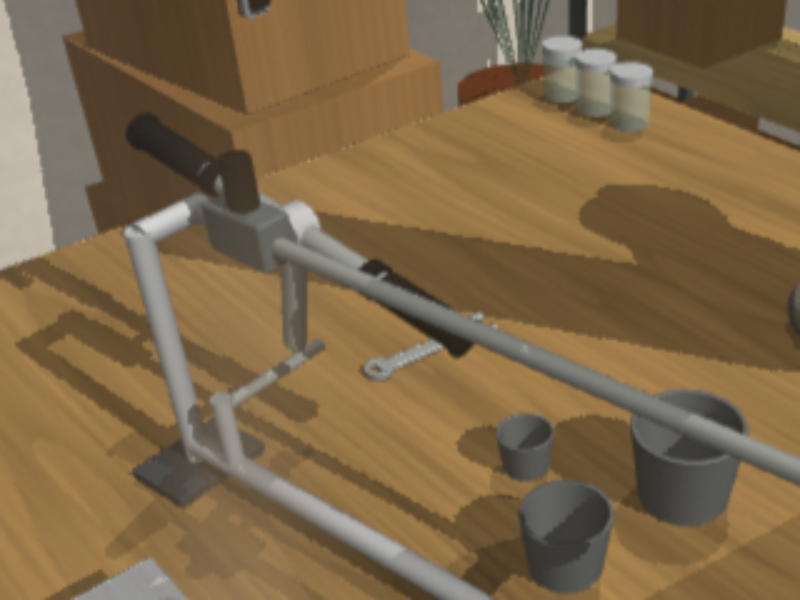

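The knob stands at about (238,180) in the crop, its stem behind the peg. I'll check the projection of the TCP against the gripper at the top edge.

```bash
cat >> h.py <<'E'
def proj(name,X):
    c=calibration(name);K=np.array(c["intrinsics"]);E=np.array(c["extrinsics"])
    q=np.linalg.inv(E)@np.r_[X,1];z=-q[2]
    return np.array([K[0,0]*q[0]/z+K[0,2],-K[1,1]*q[1]/z+K[1,2],z])
E
python3 - <<'E'
from h import *
print("knobtop",proj("scene",[627.3,-250.6,320]),"tcp",proj("scene",get_obs()["eef_pos"]))
print("cup rim",proj("scene",[531,24.4,65]))
p,d=capture("scene");cv2.imwrite("pics/s2.png",cv2.resize(p[0:240,60:380],(800,600))[:,:,::-1])
E
```

```text
knobtop [173.11638042 151.6358611  856.34788732] tcp [169.78976791 115.96596281 808.85347573]
cup rim [305.58848175 293.57727549 907.81634264]
```

View pics/s2.png

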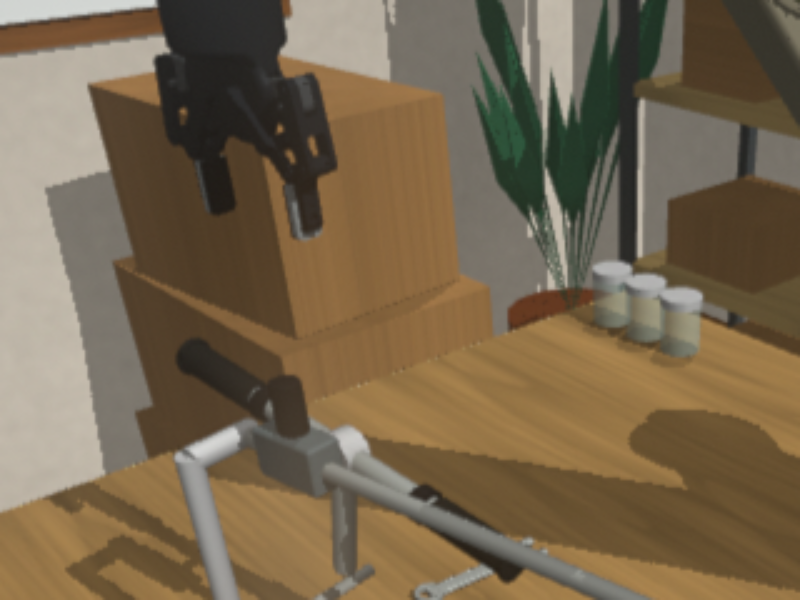

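The gripper's tips appear at crop (215,212) and (305,235), higher than the pose says. I'll check that with depth.

Run:
```python
from h import *
o=get_obs();print(o["t"],o["eef_pos"],o["tool_rot"],o["joints"])
p,d=capture("scene")
for a,b in((220,205),(215,190),(303,225),(305,205),(310,180),(222,30)):
    u=round(a/2.5+60);v=round(b/2.5);print(u,v,d[v,u],W("scene",d,u,v).round(1))
p,d=capture("top");cv2.imwrite("pics/t2.png",p[:,:,::-1])
```

```text
2.7 [ 623.02780095 -240.89327168  395.55627956] [ 1.79909676e+02 -7.88778167e-02 -1.68991538e+02] [-2.80278574e+01  3.85531445e+01  6.52203553e+01  1.16785366e+02
  2.04803396e-02 -3.90362788e+01]
148 82 794.3166 [ 633.  -283.3  447.9]
146 76 785.3892 [ 635.  -281.7  459.3]
181 90 744.371 [ 620.  -189.   453.5]
182 82 734.0214 [ 618.2 -184.1  467.7]
184 72 730.129 [ 610.8 -185.5  482.2]
149 12 669.59515 [ 641.7 -206.   573.1]
```

View pics/t2.png

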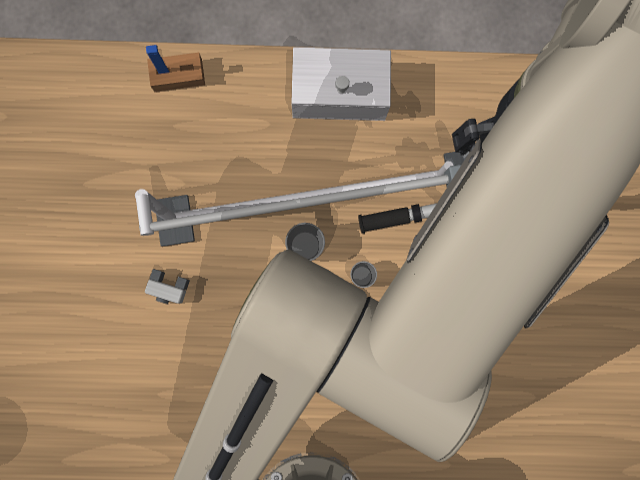

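Depth puts the open fingertips about 35 mm higher than the reported TCP. I'll correct the plan position, descend partway and look again.

Request:
play_rows --pt "-0.0024 -0.0103 0 0 0 0 1" --pt "0 0 0.015 0 0 0 1" --pt "0 0 0.015 0 0 0 1" --pt "0 0 0.015 0 0 0 1" --pt "0 0 0.015 0 0 0 1" --pt "0 0 0 0 0 0 1" --pt "0 0 0 0 0 0 1" --pt "0 0 0 0 0 0 1" --pt "0 0 0 0 0 0 1" --pt "0 0 0 0 0 0 1"

```text
t: 3.63
eef_pos: [628.0, -251.0, 338.2]
tool_rot: [-179.9, 0.1, -169.0]
contact_force: [-0.3, -0.1, 0.9]
gripper_width: 85.0
finger_force: 0.0
```

Run:
```python
from h import *
o=get_obs();print(o["t"],o["eef_pos"],o["tool_rot"])
p,d=capture("scene");cv2.imwrite("pics/s3.png",cv2.resize(p[40:220,70:310],(800,600),interpolation=cv2.INTER_CUBIC)[:,:,::-1]);np.save("s3.npy",d)
```

```text
3.6333 [ 627.95736008 -250.97287329  338.15382743] [-1.79898410e+02  1.32721338e-01 -1.68984081e+02]
```

View pics/s3.png

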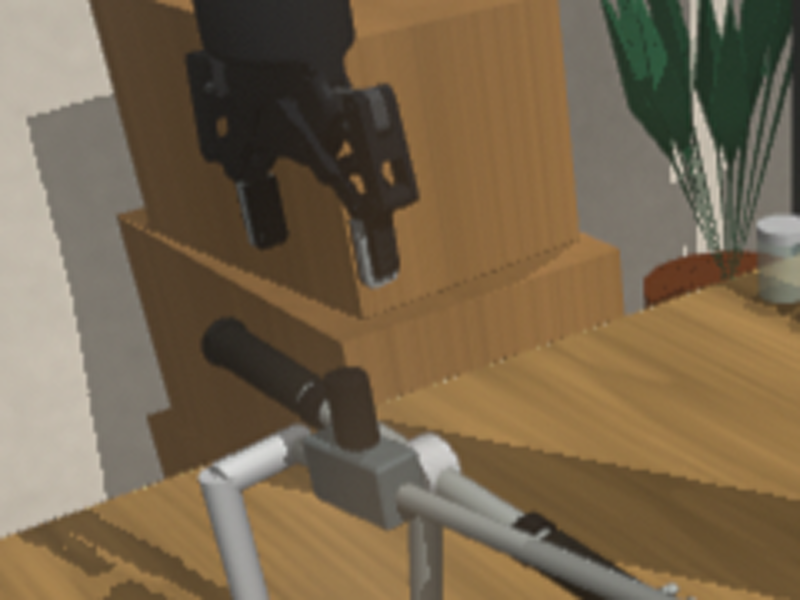

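The tips are at crop (270,245) and (380,283) and the knob top at (348,375); they are still well above the knob. I'll measure the tip height by depth.

Run:
```python
from h import *
d=np.load("s3.npy")
c=calibration("scene");K=np.array(c["intrinsics"]);E=np.array(c["extrinsics"])
v,u=np.mgrid[0:480,0:640]
P=np.stack([(u-K[0,2])/K[0,0]*d,-(v-K[1,2])/K[1,1]*d,-d],-1)@E[:3,:3].T+E[:3,3]
rx=np.array([.982,.191,0]);ry=np.array([-.191,.982,0]);o=np.array([627.3,-250.6,0])
Q=np.stack([(P-o)@rx,(P-o)@ry,P[...,2]],-1)
m=(d>0)&(abs(Q[...,0])<60)&(abs(Q[...,1])<75)&(Q[...,2]>322)
for z in range(330,520,10):
    k=m&(abs(Q[...,2]-z)<5)
    if k.sum(): print(z,k.sum(),Q[k].min(0).round(0),Q[k].max(0).round(0))
k=(abs(Q[...,0])<25)&(abs(Q[...,1])<25)&(Q[...,2]>280)&(Q[...,2]<330);print(Q[k].min(0),Q[k].max(0))
```

```text
390 80 [-11. -49. 387.] [ 12.  56. 395.]
400 136 [-10. -57. 395.] [ 12.  59. 405.]
410 140 [-13. -55. 405.] [ 12.  59. 415.]
420 148 [-12. -56. 415.] [ 13.  59. 425.]
430 130 [-11. -72. 425.] [ 14.  74. 435.]
440 250 [-12. -73. 435.] [ 16.  75. 445.]
450 308 [-13. -74. 445.] [ 19.  75. 455.]
460 340 [-13. -71. 455.] [ 19.  75. 465.]
470 334 [-13. -70. 465.] [ 21.  73. 475.]
480 405 [-12. -69. 475.] [ 21.  72. 485.]
490 332 [-14. -64. 485.] [ 15.  71. 495.]
500 150 [-27. -11. 495.] [ 38.  41. 505.]
510 294 [-27. -17. 505.] [ 38.  40. 515.]
[-10.85797738 -10.74803422 280.082496  ] [ 14.86280645  15.35754006 321.23674353]
```

Request:
play_rows --pt "0 0 0.015 0 0 0 1" --pt "0 0 0.015 0 0 0 1" --pt "0 0 0.015 0 0 0 1" --pt "0 0 0.015 0 0 0 1" --pt "0 0 0 0 0 0 1" --pt "0 0 0 0 0 0 1" --pt "0 0 0 0 0 0 1" --pt "0 0 0 0 0 0 1" --pt "0 0 0 0 0 0 1" --pt "0 0 0 0 0 0 1"

```text
t: 4.52
eef_pos: [628.0, -251.2, 277.3]
tool_rot: [-179.9, 0.1, -169.0]
contact_force: [-0.1, -0.4, -0.0]
gripper_width: 85.6
finger_force: 0.0
```

```bash
cat >> h.py <<'E'
rx=np.array([.982,.191,0]);ry=np.array([-.191,.982,0]);o0=np.array([627.3,-250.6,0])
def cloud(name):  # points in knob-start rack axes (x=0 at rail)
    p,d=capture(name)
    c=calibration(name);K=np.array(c["intrinsics"]);E=np.array(c["extrinsics"])
    v,u=np.mgrid[0:480,0:640]
    P=np.stack([(u-K[0,2])/K[0,0]*d,-(v-K[1,2])/K[1,1]*d,-d],-1)@E[:3,:3].T+E[:3,3]
    return p,d,np.stack([(P-o0)@rx,(P-o0)@ry,P[...,2]],-1)
E
python3 - <<'E'
from h import *
o=get_obs();print(o["t"],o["eef_pos"],o["tool_rot"],o["contact_force"])
p,d,Q=cloud("scene");cv2.imwrite("pics/s4.png",cv2.resize(p[60:240,70:310],(800,600),interpolation=cv2.INTER_CUBIC)[:,:,::-1])
m=(d>0)&(abs(Q[...,0])<60)&(abs(abs(Q[...,1])-48)<16)&(Q[...,2]>265)
for z in range(265,360,8):
    k=m&(abs(Q[...,2]-z)<4)
    if k.sum(): print(z,k.sum(),Q[k].min(0).round(0),Q[k].max(0).round(0))
# handlebar
h=(d>0)&(abs(Q[...,0]+45)<25)&(abs(Q[...,2]-235)<130)&(abs(Q[...,1])<210)
q=Q[h];print(h.sum());print(np.polyfit(q[:,1],q[:,2],1))
for y in range(-200,201,25):
    k=abs(q[:,1]-y)<12
    if k.sum():print(y,k.sum(),q[k].mean(0).round(0),q[k].min(0).round(0),q[k].max(0).round(0))
E
```

```text
4.5167 [ 628.00456457 -251.18238977  277.26964604] [-1.79947805e+02  7.15312621e-02 -1.68994709e+02] [-0.08515361 -0.43207425 -0.02834248]
265 27 [-15.  33. 265.] [ 19.  37. 269.]
273 44 [-12. -34. 269.] [ 16.  38. 276.]
329 58 [-12. -48. 326.] [ 12.  52. 333.]
337 94 [-12. -56. 333.] [ 12.  58. 341.]
345 90 [-11. -56. 341.] [ 13.  59. 349.]
353 101 [-12. -56. 349.] [ 13.  58. 357.]
1597
[-2.12570660e-01  2.24571007e+02]
-200 6 [ -30. -189.  270.] [ -33. -192.  259.] [ -27. -188.  282.]
-175 132 [ -37. -176.  279.] [ -62. -187.  260.] [ -27. -164.  291.]
-150 115 [ -37. -150.  274.] [ -54. -162.  258.] [ -28. -138.  283.]
-125 121 [ -37. -125.  269.] [ -54. -136.  252.] [ -28. -113.  278.]
-100 111 [ -36. -101.  263.] [ -54. -112.  244.] [-28. -88. 272.]
-75 66 [-34. -82. 257.] [-43. -87. 242.] [-28. -72. 269.]
-50 3 [-49. -42. 253.] [-52. -47. 252.] [-46. -39. 255.]
-25 121 [-37. -19. 151.] [-51. -37. 105.] [-32. -13. 254.]
0 262 [-41.  -3. 183.] [-56. -12. 116.] [-31.  12. 256.]
25 147 [-40.  22. 241.] [-56.  13. 228.] [-29.  37. 254.]
50 74 [-40.  50. 234.] [-51.  38. 227.] [-33.  62. 239.]
75 52 [-41.  73. 230.] [-51.  63. 226.] [-35.  84. 234.]
100 77 [-43.  99. 227.] [-57.  89. 204.] [-29. 112. 234.]
125 65 [-40. 125. 218.] [-53. 113. 197.] [-28. 137. 227.]
150 61 [-37. 150. 210.] [-54. 139. 197.] [-28. 161. 222.]
175 64 [-31. 175. 201.] [-54. 163. 181.] [-26. 187. 215.]
200 54 [-35. 190. 196.] [-51. 188. 184.] [-25. 193. 209.]
```

View pics/s4.png

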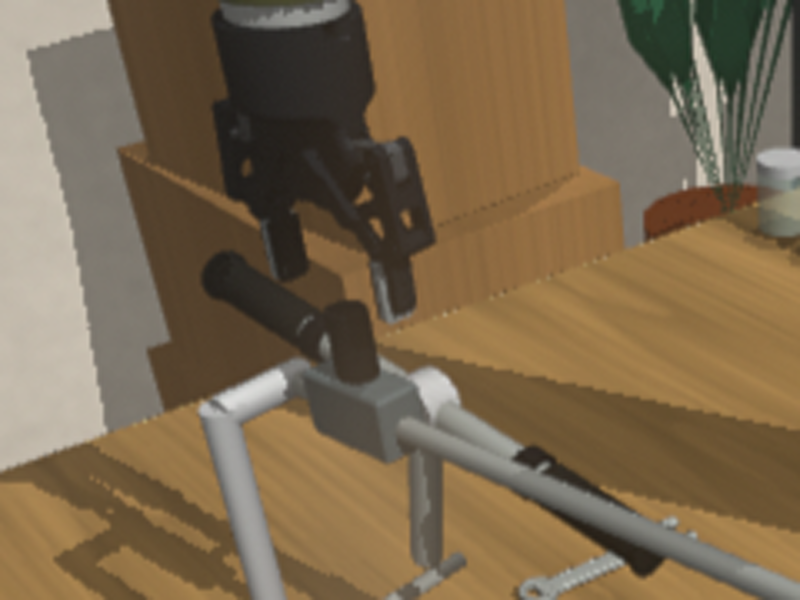

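The tips are at z≈327, consistently about 50 above the report, and centred on the knob. I'll descend 33 mm more and close.

Request:
play_rows --pt "0 0 0.011 0 0 0 1" --pt "0 0 0.011 0 0 0 1" --pt "0 0 0.011 0 0 0 1" --pt "0 0 0 0 0 0 1" --pt "0 0 0 0 0 0 -1" --pt "0 0 0 0 0 0 -1" --pt "0 0 0 0 0 0 -1" --pt "0 0 0 0 0 0 -1" --pt "0 0 0 0 0 0 -1" --pt "0 0 0 0 0 0 -1" --newtons 60

```text
t: 5.4
eef_pos: [627.9, -251.1, 244.2]
tool_rot: [-180.0, 0.1, -169.0]
contact_force: [-0.5, 0.1, 2.1]
gripper_width: 24.6
finger_force: 58.8
```

```bash
cat >> h.py <<'E'
def theta(s):  # s: pivot travel mm; trimmed line fit on bar
    t=get_obs()["t"];p,d,Q=cloud("scene")
    y=Q[...,1]-s
    h=(d>0)&(abs(Q[...,0]+45)<22)&(abs(y)<205)&(abs(y)>35)
    q=np.c_[y[h],Q[h][:,2]-235]; 
    best=max(np.arange(-.7,.7,.02),key=lambda a:(abs(q[:,1]*np.cos(a)-q[:,0]*np.sin(a)-4)<14).sum())
    a=best
    for _ in range(4):
        k=abs(q[:,1]*np.cos(a)-q[:,0]*np.sin(a)-4)<16
        a=np.arctan(np.polyfit(q[k,0],q[k,1],1)[0])
    return t,a,k.sum(),np.ptp(q[k,0])
def s_now():
    return float((get_obs()["eef_pos"]-o0)@ry)
E
python3 - <<'E'
from h import *
o=get_obs();print(o["t"],o["eef_pos"],o["contact_force"],o["gripper_width"],o["finger_force"],s_now());print(theta(s_now()))
p,d,Q=cloud("scene");cv2.imwrite("pics/s5.png",cv2.resize(p[60:240,70:310],(800,600),interpolation=cv2.INTER_CUBIC)[:,:,::-1])
E
```

```text
5.4 [ 627.8890605  -251.13703783  244.23280781] [-0.53540946  0.11764265  2.11138861] 24.60309159256259 58.7578421831131 -0.6398817088878964
(5.4, np.float64(-0.20803323665605417), np.int64(986), np.float64(383.313665226598))
```

View pics/s5.png

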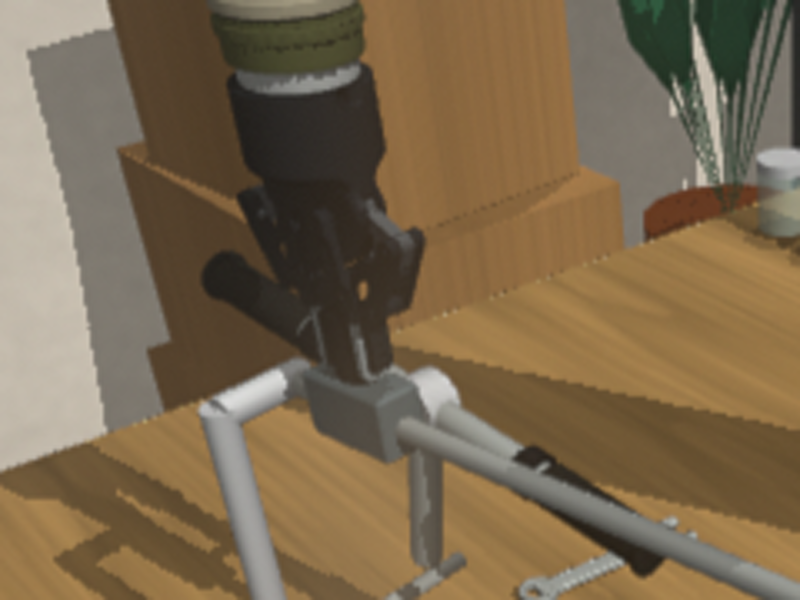

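The knob is gripped at full height (jaw opening 24.6 mm) and the angle reading works (-0.208). Now I'll draw slowly to the slip point.

Request:
play_rows --pt "0 0.005 0 0 0 0 -1" --pt "0 0.0055 0 0 0 0 -1" --pt "0 0.0055 0 0 0 0 -1" --pt "0 0.0055 0 0 0 0 -1" --pt "0 0.0055 0 0 0 0 -1" --pt "0 0.0055 0 0 0 0 -1" --pt "0 0.005 0 0 0 0 -1" --pt "0 0.004 0 0 0 0 -1" --pt "0 0.003 0 0 0 0 -1" --pt "0 0 0 0 0 0 -1"

```text
t: 6.33
eef_pos: [619.2, -206.1, 244.2]
tool_rot: [-180.0, 0.1, -168.9]
contact_force: [-0.4, 0.4, 5.3]
gripper_width: 24.6
finger_force: 59.3
```

```bash
cat > th.py <<'E'
from h import *
import sys
f=open("log.txt","a")
for _ in range(int(sys.argv[1])):
    s=s_now();t,a,n,w=theta(s);print(round(t,3),round(s,1),round(a,4),n,round(w));print(t,s,a,file=f)
o=get_obs();print(o["eef_pos"].round(1),o["contact_force"].round(1),o["gripper_width"])
E
python3 th.py 3
```

```text
6.333 45.2 -0.2789 1104 379
6.383 45.0 -0.2384 1076 381
6.433 44.9 -0.1812 1063 384
[ 619.3 -206.5  244.2] [0.  1.  5.6] 24.6765807225318
```

Request:
play_rows --pt "0 0 0 0 0 0 -1" --pt "0 0 0 0 0 0 -1" --pt "0 0.01 0 0 0 0 -1" --pt "0 0.02 0 0 0 0 -1" --pt "0 0.03 0 0 0 0 -1" --pt "0 0.03 0 0 0 0 -1" --pt "0 0.03 0 0 0 0 -1" --pt "0 0.03 0 0 0 0 -1" --pt "0 0.03 0 0 0 0 -1" --pt "0 0.02 0 0 0 0 -1"

```text
t: 7.32
eef_pos: [581.1, -8.2, 244.2]
tool_rot: [180.0, 0.2, -168.9]
contact_force: [2.0, -1.3, 3.3]
gripper_width: 24.7
finger_force: 59.8
```

```bash
python3 th.py 4
```

```text
7.317 246.9 0.2547 1636 382
7.367 250.4 0.2396 1643 383
7.417 248.2 0.2236 1635 383
7.467 246.5 0.1997 1633 385
[581.3  -9.5 244.2] [1.4 1.  5.8] 24.764631181654487
```

```bash
cat > fit.py <<'E'
from h import *
from scipy.optimize import least_squares
import json
D=np.loadtxt("log.txt")
C=json.load(open("cmd.json")) # list of [tstart, [rows mm]]
DT=1/240
def xref(tg,extra=[]):
    T=[6.0];X=[45.]
    for t0,r in C+extra:
        T.append(t0);X.append(X[-1])
        for i,q in enumerate(r): T.append(t0+(i+1)/12);X.append(X[-1]+q)
    return np.interp(tg,T,X)/1000
def sim(p,t0,t1,extra=[]):
    L,th,w,tau=p
    tg=np.arange(t0,t1+DT,DT)
    x=xref(tg,extra);x=np.r_[x[0]*np.ones(200),x]
    # two cascaded first-order lags
    from scipy.signal import lfilter
    a=DT/(tau/2+DT)
    for _ in range(2): x=lfilter([a],[1,a-1],x-x[0])+x[0]
    x=x[200:];acc=np.gradient(np.gradient(x,DT),DT)
    O=np.empty(len(tg));V=np.empty(len(tg))
    for i in range(len(tg)):
        O[i]=th;V[i]=w
        w+=DT*(-9.81*np.sin(th)-acc[i]*np.cos(th))/L; th+=DT*w
    return tg,x,O,V
def fit():
    t0=D[0,0]
    def res(p):
        tg,x,O,V=sim(p,t0,D[-1,0])
        return np.r_[(np.interp(D[:,0],tg,O)-D[:,2])/.01,(np.interp(D[:,0],tg,x)*1000-D[:,1])/10,(p[3]-.07)/.04]
    r=least_squares(res,[1.5,-.3,.8,.07],bounds=([.7,-.6,-2,.01],[2.6,.6,2,.2]),x_scale=[1,.1,.1,.05])
    return r.x,t0,r
if __name__=="__main__":
    p,t0,r=fit();print(p,2*r.cost,r.fun.round(1))
    tg,x,O,V=sim(p,t0,D[-1,0]+3)
    for t in np.arange(D[-1,0],D[-1,0]+3,.25): print(t.round(2),np.interp(t,tg,O).round(3),end="; ")
E
echo '[[6.483,[0,0,10,20,30,30,30,30,30,20]]]' > cmd.json; python3 fit.py
```

```text
[ 1.18430543 -0.27758704  0.80535622  0.02426683] 2.9144877405358116 [ 0.1  0.4 -0.5  0.3  0.  -0.2 -0.1 -0.  -0.   0.  -0.8 -0.6 -0.3 -0.2
 -1.1]
7.47 0.199; 7.72 0.037; 7.97 -0.143; 8.22 -0.253; 8.47 -0.238; 8.72 -0.107; 8.97 0.077; 9.22 0.223; 9.47 0.26; 9.72 0.168; 9.97 -0.006; 10.22 -0.177;
```

```bash
cat > mpc.py <<'E'
from fit import *
import sys
p,t0,r=fit();print("fit",p.round(4),2*r.cost/len(D))
ts=get_obs()["t"];N=int(sys.argv[1]);st=288.
xe=xref(np.array([99.]))[0]*1000
def res(u):
    tg,x,O,V=sim(p,t0,ts+N/12+.3,[[ts,list(u)]])
    wn=np.sqrt(9.81/p[0])
    X=xe+np.cumsum(u)
    return np.r_[O[-1]/.005,V[-1]/wn/.005,(X[-1]-st)/1,np.diff(np.r_[0,u,0])/30,np.maximum(0,X-440)/2,np.maximum(0,90-X)/2]
s=least_squares(res,np.zeros(N)+(st-xe)/N,bounds=(-35,35),diff_step=1e-3,x_scale=10,max_nfev=30)
u=s.x.round();u[-1]+=st-xe-u.sum()
u=u.round(1);rr=res(u);print("start",ts,"xe",xe,"rows",u.tolist());print("end th,w",rr[:2]*.005, "maxX",(xe+np.cumsum(u)).max())
E
for n in 20 30; do python3 mpc.py $n;done
```

```text
fit [ 1.1843 -0.2776  0.8054  0.0243] 0.41635539150511597
start 7.5167 xe 245.0 rows [35.0, 35.0, 35.0, 29.0, 9.0, -14.0, -31.0, -35.0, -35.0, -35.0, -35.0, -35.0, -35.0, -18.0, 6.0, 27.0, 35.0, 35.0, 35.0, 35.0]
end th,w [1.54513106e-03 7.79244471e-05] maxX 388.0
fit [ 1.1843 -0.2776  0.8054  0.0243] 0.41635539150511597
start 7.5167 xe 245.0 rows [7.0, 9.0, 6.0, -0.0, -7.0, -13.0, -19.0, -22.0, -24.0, -24.0, -22.0, -19.0, -14.0, -9.0, -3.0, -0.0, 5.0, 10.0, 16.0, 21.0, 23.0, 24.0, 24.0, 23.0, 21.0, 16.0, 11.0, 5.0, 0.0, -2.0]
end th,w [-0.00099101 -0.00050846] maxX 290.0
```

Request:
play_rows --pt "0 0.007 0 0 0 0 -1" --pt "0 0.009 0 0 0 0 -1" --pt "0 0.006 0 0 0 0 -1" --pt "0 0 0 0 0 0 -1" --pt "0 -0.007 0 0 0 0 -1" --pt "0 -0.013 0 0 0 0 -1" --pt "0 -0.019 0 0 0 0 -1" --pt "0 -0.022 0 0 0 0 -1" --pt "0 -0.024 0 0 0 0 -1" --pt "0 -0.024 0 0 0 0 -1"

```text
t: 8.35
eef_pos: [598.2, -97.1, 244.2]
tool_rot: [180.0, 0.1, -169.0]
contact_force: [3.6, 2.7, 6.3]
gripper_width: 24.7
finger_force: 60.5
```

```bash
echo '[[6.483,[0,0,10,20,30,30,30,30,30,20]],[7.5167,[7,9,6,0,-7,-13,-19,-22,-24,-24]]]' > cmd.json; python3 th.py 2; python3 fit.py; for n in 20 30; do python3 mpc.py $n;done
```

```text
8.35 156.3 -0.1705 1286 384
8.4 150.5 -0.1622 1287 387
[ 599.  -100.7  244.2] [1.8 0.1 7.3] 24.627468595076493
[ 1.17021769 -0.27708805  0.76622319  0.0134213 ] 5.864021880561628 [ 0.2  0.3 -0.8 -0.6 -0.4 -0.4 -0.1 -0.4 -0.8 -0.  -0.   0.  -0.5 -0.5
 -0.3 -0.2  0.6  0.8 -1.4]
8.4 -0.17; 8.65 -0.117; 8.9 -0.004; 9.15 0.11; 9.4 0.169; 9.65 0.144; 9.9 0.047; 10.15 -0.074; 10.4 -0.158; 10.65 -0.163; 10.9 -0.086; 11.15 0.033; fit [ 1.1702 -0.2771  0.7662  0.0134] 0.6515579867290698
start 8.45 xe 158.0 rows [-10.0, -15.0, -15.0, -12.0, -7.0, 0.0, 8.0, 15.0, 21.0, 25.0, 28.0, 27.0, 25.0, 21.0, 15.0, 9.0, 3.0, -2.0, -5.0, -1.0]
end th,w [-0.00239301  0.00206247] maxX 296.0
fit [ 1.1702 -0.2771  0.7662  0.0134] 0.6515579867290698
start 8.45 xe 158.0 rows [-1.0, -0.0, 1.0, 2.0, 5.0, 7.0, 10.0, 13.0, 15.0, 17.0, 19.0, 20.0, 20.0, 19.0, 17.0, 15.0, 12.0, 9.0, 5.0, 2.0, -2.0, -5.0, -8.0, -10.0, -11.0, -11.0, -10.0, -9.0, -7.0, -4.0]
end th,w [ 0.00028596 -0.0016764 ] maxX 365.0
```

Request:
play_rows --pt "0 -0.01 0 0 0 0 -1" --pt "0 -0.015 0 0 0 0 -1" --pt "0 -0.015 0 0 0 0 -1" --pt "0 -0.012 0 0 0 0 -1" --pt "0 -0.007 0 0 0 0 -1" --pt "0 0 0 0 0 0 -1" --pt "0 0.008 0 0 0 0 -1" --pt "0 0.015 0 0 0 0 -1" --pt "0 0.021 0 0 0 0 -1" --pt "0 0.025 0 0 0 0 -1"

```text
t: 9.28
eef_pos: [596.5, -87.9, 244.2]
tool_rot: [-179.9, 0.1, -169.1]
contact_force: [2.4, -0.9, 7.0]
gripper_width: 24.6
finger_force: 60.6
```

```bash
echo '[[6.483,[0,0,10,20,30,30,30,30,30,20]],[7.5167,[7,9,6,0,-7,-13,-19,-22,-24,-24]],[8.45,[-10,-15,-15,-12,-7,0,8,15,21,25]]]' > cmd.json; python3 th.py 2; python3 fit.py; for n in 10 20; do python3 mpc.py $n;done
```

```text
9.283 165.7 0.0593 1554 391
9.333 172.1 0.061 1575 390
[595.6 -83.4 244.2] [1.5 1.3 5.1] 25.018480075244693
[ 1.22341552 -0.27046867  0.68054684  0.01899088] 9.267414377422588 [ 0.8  0.5 -1.1 -1.  -0.4  0.1  0.9  0.4 -0.5  0.1  0.8 -0.  -0.   0.
 -0.6 -0.6 -0.3 -0.2  0.7  0.8 -0.3 -0.4 -1.3]
9.33 0.069; 9.58 0.109; 9.83 0.097; 10.08 0.038; 10.33 -0.039; 10.58 -0.097; 10.83 -0.109; 11.08 -0.068; 11.33 0.005; 11.58 0.076; 11.83 0.11; 12.08 0.092; fit [ 1.2234 -0.2705  0.6805  0.019 ] 0.8424922161293261
start 9.3833 xe 168.0 rows [3.0, 14.0, 26.0, 34.0, 35.0, 28.0, 14.0, -2.0, -15.0, -17.0]
end th,w [-0.0002291  -0.00160254] maxX 322.0
fit [ 1.2234 -0.2705  0.6805  0.019 ] 0.8424922161293261
start 9.3833 xe 168.0 rows [11.0, 19.0, 23.0, 24.0, 22.0, 18.0, 14.0, 9.0, 4.0, -1.0, -4.0, -6.0, -7.0, -6.0, -5.0, -3.0, -0.0, 2.0, 3.0, 3.0]
end th,w [ 0.00030801 -0.00061946] maxX 312.0
```

Request:
play_rows --pt "0 0.011 0 0 0 0 -1" --pt "0 0.019 0 0 0 0 -1" --pt "0 0.023 0 0 0 0 -1" --pt "0 0.024 0 0 0 0 -1" --pt "0 0.022 0 0 0 0 -1" --pt "0 0.018 0 0 0 0 -1" --pt "0 0.014 0 0 0 0 -1" --pt "0 0.009 0 0 0 0 -1" --pt "0 0.004 0 0 0 0 -1" --pt "0 -0.001 0 0 0 0 -1"

```text
t: 10.22
eef_pos: [568.9, 54.9, 244.2]
tool_rot: [180.0, 0.1, -168.9]
contact_force: [1.7, 1.1, 6.6]
gripper_width: 24.9
finger_force: 61.7
```

```bash
echo '[[6.483,[0,0,10,20,30,30,30,30,30,20]],[7.5167,[7,9,6,0,-7,-13,-19,-22,-24,-24]],[8.45,[-10,-15,-15,-12,-7,0,8,15,21,25]],[9.3833,[11,19,23,24,22,18,14,9,4,-1]]]' > cmd.json; python3 th.py 3; python3 fit.py; for n in 10 20; do python3 mpc.py $n;done
```

```text
10.217 311.2 -0.0448 2003 388
10.267 310.5 -0.0415 2019 389
10.317 310.3 -0.0375 2036 388
[569.1  54.  244.2] [2.8 0.9 6.7] 24.672734245987343
[ 1.195604   -0.27362327  0.69795492  0.01802302] 11.372510380651208 [ 0.5  0.3 -1.2 -1.1 -0.7 -0.3  0.4  0.4 -0.3  1.   1.4  0.5  0.3  0.1
 -0.  -0.   0.  -0.6 -0.6 -0.3 -0.2  0.7  0.8 -0.3 -0.4  0.   0.1  0.1
 -1.3]
10.32 -0.036; 10.57 -0.017; 10.82 0.011; 11.07 0.033; 11.32 0.039; 11.57 0.026; 11.82 0.0; 12.07 -0.026; 12.32 -0.039; 12.57 -0.033; 12.82 -0.011; 13.07 0.017; fit [ 1.1956 -0.2736  0.698   0.018 ] 0.8123221700465149
start 10.3667 xe 311.0 rows [-27.0, -28.0, -14.0, 3.0, 16.0, 22.0, 17.0, 6.0, -6.0, -12.0]
end th,w [-0.00093863 -0.00184388] maxX 306.0
fit [ 1.1956 -0.2736  0.698   0.018 ] 0.8123221700465149
start 10.3667 xe 311.0 rows [-5.0, -7.0, -8.0, -7.0, -5.0, -2.0, 1.0, 4.0, 6.0, 7.0, 7.0, 6.0, 5.0, 2.0, -1.0, -3.0, -6.0, -7.0, -7.0, -3.0]
end th,w [-0.00121796  0.00068249] maxX 315.0
```

Request:
play_rows --pt "0 -0.005 0 0 0 0 -1" --pt "0 -0.007 0 0 0 0 -1" --pt "0 -0.008 0 0 0 0 -1" --pt "0 -0.007 0 0 0 0 -1" --pt "0 -0.005 0 0 0 0 -1" --pt "0 -0.002 0 0 0 0 -1" --pt "0 0.001 0 0 0 0 -1" --pt "0 0.004 0 0 0 0 -1" --pt "0 0.006 0 0 0 0 -1" --pt "0 0.007 0 0 0 0 -1"

```text
t: 11.2
eef_pos: [572.3, 37.2, 244.2]
tool_rot: [-179.9, 0.1, -169.1]
contact_force: [1.5, -0.7, 5.8]
gripper_width: 24.5
finger_force: 61.8
```

```bash
echo '[[6.483,[0,0,10,20,30,30,30,30,30,20]],[7.5167,[7,9,6,0,-7,-13,-19,-22,-24,-24]],[8.45,[-10,-15,-15,-12,-7,0,8,15,21,25]],[9.3833,[11,19,23,24,22,18,14,9,4,-1]],[10.3667,[-5,-7,-8,-7,-5,-2,1,4,6,7]]]' > cmd.json; python3 th.py 3; python3 fit.py; for n in 10 20; do python3 mpc.py $n;done
```

```text
11.2 293.2 0.028 2077 389
11.25 294.8 0.0232 2098 389
11.3 294.5 0.0203 2103 390
[572.1  38.4 244.2] [1.8 1.2 6.5] 24.49716745020616
[ 1.19156407 -0.27410641  0.69900727  0.01829955] 11.622491220838585 [ 0.5  0.2 -1.2 -1.1 -0.7 -0.4  0.3  0.5 -0.3  1.1  1.5  0.3  0.1 -0.
 -0.2 -0.1 -0.2 -0.  -0.   0.  -0.6 -0.6 -0.3 -0.2  0.7  0.8 -0.3 -0.4
  0.   0.1  0.1  0.   0.   0.1 -1.3]
11.3 0.019; 11.55 -0.001; 11.8 -0.02; 12.05 -0.029; 12.3 -0.024; 12.55 -0.007; 12.8 0.013; 13.05 0.027; 13.3 0.028; 13.55 0.014; 13.8 -0.006; 14.05 -0.023; fit [ 1.1916 -0.2741  0.699   0.0183] 0.6836759541669756
start 11.35 xe 295.0 rows [14.0, 14.0, 6.0, -4.0, -12.0, -15.0, -12.0, -6.0, 2.0, 6.0]
end th,w [-0.00028164  0.00125186] maxX 329.0
fit [ 1.1916 -0.2741  0.699   0.0183] 0.6836759541669756
start 11.35 xe 295.0 rows [2.0, 2.0, 2.0, 1.0, 0.0, -1.0, -3.0, -4.0, -5.0, -5.0, -5.0, -4.0, -3.0, -1.0, 0.0, 2.0, 3.0, 4.0, 4.0, 4.0]
end th,w [-0.00103954  0.00100541] maxX 302.0
```

Request:
play_rows --pt "0 0.002 0 0 0 0 -1" --pt "0 0.002 0 0 0 0 -1" --pt "0 0.002 0 0 0 0 -1" --pt "0 0.001 0 0 0 0 -1" --pt "0 0 0 0 0 0 -1" --pt "0 -0.001 0 0 0 0 -1" --pt "0 -0.003 0 0 0 0 -1" --pt "0 -0.004 0 0 0 0 -1" --pt "0 -0.005 0 0 0 0 -1" --pt "0 -0.005 0 0 0 0 -1"

```text
t: 12.18
eef_pos: [574.3, 27.1, 244.2]
tool_rot: [180.0, 0.1, -169.0]
contact_force: [1.6, 1.0, 6.0]
gripper_width: 24.8
finger_force: 61.7
```

Request:
play_rows --pt "0 -0.005 0 0 0 0 -1" --pt "0 -0.004 0 0 0 0 -1" --pt "0 -0.003 0 0 0 0 -1" --pt "0 -0.001 0 0 0 0 -1" --pt "0 0 0 0 0 0 -1" --pt "0 0.002 0 0 0 0 -1" --pt "0 0.003 0 0 0 0 -1" --pt "0 0.004 0 0 0 0 -1" --pt "0 0.004 0 0 0 0 -1" --pt "0 0.004 0 0 0 0 -1"

```text
t: 13.02
eef_pos: [573.6, 30.6, 244.2]
tool_rot: [-179.9, 0.1, -169.0]
contact_force: [2.4, -1.1, 6.0]
gripper_width: 24.9
finger_force: 61.8
```

```bash
echo '[[6.483,[0,0,10,20,30,30,30,30,30,20]],[7.5167,[7,9,6,0,-7,-13,-19,-22,-24,-24]],[8.45,[-10,-15,-15,-12,-7,0,8,15,21,25]],[9.3833,[11,19,23,24,22,18,14,9,4,-1]],[10.3667,[-5,-7,-8,-7,-5,-2,1,4,6,7]],[11.35,[2,2,2,1,0,-1,-3,-4,-5,-5,-5,-4,-3,-1,0,2,3,4,4,4]]]' > cmd.json; python3 th.py 6; python3 fit.py
python3 - <<'E'
from h import *
p,d,Q=cloud("scene")
# stem: under pivot; cup rim
k=(d>0)&(abs(Q[...,0]+45)<18)&(abs(Q[...,1]-288)<40)&(Q[...,2]>95)&(Q[...,2]<215)
for z in range(95,215,20):
    j=k&(abs(Q[...,2]-z)<10)
    if j.sum():print("stem",z,Q[j].min(0).round(1),Q[j].max(0).round(1))
k=(d>0)&(abs(Q[...,0]+45)<60)&(abs(Q[...,1]-288)<60)&(abs(Q[...,2]-64)<5)
print("rim",k.sum(),Q[k].min(0).round(1),Q[k].max(0).round(1))
E
```

```text
13.017 286.4 0.0074 2061 388
13.067 287.3 0.0075 2061 389
13.117 287.2 0.0084 2061 389
13.167 287.1 0.0087 2066 389
13.217 287.0 0.0094 2064 389
13.267 287.0 0.0095 2066 388
[573.5  31.2 244.2] [1.4 1.9 7.1] 24.812587635943398
[ 1.17484969 -0.27557475  0.69890691  0.01371682] 13.05248818841501 [ 0.3  0.1 -1.4 -1.4 -0.9 -0.6  0.1  0.8 -0.   1.   1.4  0.  -0.  -0.1
  0.2  0.2  0.1  0.  -0.1 -0.2 -0.3 -0.4 -0.5 -0.  -0.   0.  -0.5 -0.5
 -0.3 -0.2  0.6  0.8 -0.2 -0.4  0.   0.1  0.1  0.1  0.   0.1  0.1  0.1
  0.1  0.1  0.1  0.1 -1.4]
13.27 0.005; 13.52 0.0; 13.77 -0.004; 14.02 -0.007; 14.27 -0.006; 14.52 -0.002; 14.77 0.003; 15.02 0.006; 15.27 0.007; 15.52 0.004; 15.77 -0.001; 16.02 -0.005; stem 95 [-48.2 284.4  97.5] [-32.4 301.3 104.9]
stem 115 [-48.6 284.6 105.2] [-30.7 301.8 124.9]
stem 135 [-50.9 281.6 125.1] [-30.9 301.9 144.9]
stem 155 [-50.6 282.6 145.2] [-30.7 301.2 164.7]
stem 175 [-45.4 282.9 165.9] [-31.4 301.2 184.7]
stem 195 [-44.4 288.9 185.1] [-30.9 301.6 198.7]
rim 255 [-81.1 251.3  59. ] [-3.000e-01  3.308e+02  6.750e+01]
```

The stem centre is at y≈291.5 and the rim centre at y≈291, with a residual swing of about 0.01 rad. Holding.

Request:
play_rows --pt "0 0 0 0 0 0 -1" --pt "0 0 0 0 0 0 -1" --pt "0 0 0 0 0 0 -1" --pt "0 0 0 0 0 0 -1" --pt "0 0 0 0 0 0 -1" --pt "0 0 0 0 0 0 -1" --pt "0 0 0 0 0 0 -1" --pt "0 0 0 0 0 0 -1" --pt "0 0 0 0 0 0 -1" --pt "0 0 0 0 0 0 -1"

```text
t: 14.2
eef_pos: [573.5, 31.1, 244.2]
tool_rot: [-180.0, 0.1, -169.0]
contact_force: [1.2, 2.2, 7.5]
gripper_width: 24.6
finger_force: 61.7
```

Request:
play_rows --pt "0 0 0 0 0 0 -1" --pt "0 0 0 0 0 0 -1" --pt "0 0 0 0 0 0 -1" --pt "0 0 0 0 0 0 -1" --pt "0 0 0 0 0 0 -1" --pt "0 0 0 0 0 0 -1" --pt "0 0 0 0 0 0 -1" --pt "0 0 0 0 0 0 -1" --pt "0 0 0 0 0 0 -1" --pt "0 0 0 0 0 0 -1"

```text
t: 15.03
eef_pos: [573.5, 31.1, 244.2]
tool_rot: [-180.0, 0.1, -169.0]
contact_force: [2.3, 2.2, 6.5]
gripper_width: 24.6
finger_force: 61.7
```

Request:
play_rows --pt "0 0 0 0 0 0 -1" --pt "0 0 0 0 0 0 -1" --pt "0 0 0 0 0 0 -1" --pt "0 0 0 0 0 0 -1" --pt "0 0 0 0 0 0 -1" --pt "0 0 0 0 0 0 -1" --pt "0 0 0 0 0 0 -1" --pt "0 0 0 0 0 0 -1" --pt "0 0 0 0 0 0 -1" --pt "0 0 0 0 0 0 -1"

```text
t: 15.87
eef_pos: [573.5, 31.1, 244.2]
tool_rot: [-180.0, 0.1, -169.0]
contact_force: [2.2, 1.5, 6.7]
gripper_width: 24.8
finger_force: 61.7
```

Request:
play_rows --pt "0 0 0 0 0 0 -1" --pt "0 0 0 0 0 0 -1" --pt "0 0 0 0 0 0 -1" --pt "0 0 0 0 0 0 -1" --pt "0 0 0 0 0 0 -1" --pt "0 0 0 0 0 0 -1" --pt "0 0 0 0 0 0 -1" --pt "0 0 0 0 0 0 -1" --pt "0 0 0 0 0 0 -1" --pt "0 0 0 0 0 0 -1"

```text
t: 16.7
eef_pos: [573.5, 31.1, 244.2]
tool_rot: [-180.0, 0.1, -169.0]
contact_force: [1.1, 1.4, 7.2]
gripper_width: 24.9
finger_force: 61.7
```

```bash
python3 th.py 5
```

```text
16.7 286.9 -0.0114 2031 389
16.75 286.9 -0.0105 2035 388
16.8 286.9 -0.0095 2037 391
16.85 286.9 -0.0081 2035 389
16.9 286.9 -0.0069 2042 389
[573.5  31.1 244.2] [1.5 1.5 6.5] 24.733104056185915
```

Request:
play_rows --pt "0 0 0 0 0 0 -0.2" --pt "0 0 0 0 0 0 0" --pt "0 0 0 0 0 0 0.3" --pt "0 0 0 0 0 0 0.6" --pt "0 0 0 0 0 0 0.8" --pt "0 0 0 0 0 0 0.8" --pt "0 0 0 0 0 0 0.8" --pt "0 0 0 0 0 0 0.8" --pt "0 0 0 0 0 0 0.8" --pt "0 0 0 0 0 0 0.8"

```text
t: 17.78
eef_pos: [572.7, 31.3, 243.4]
tool_rot: [180.0, 0.0, -169.0]
contact_force: [-0.2, 0.3, -0.1]
gripper_width: 76.8
finger_force: 0.0
```

Request:
play_rows --pt "0 0 -0.01 0 0 0 0.8" --pt "0 0 -0.015 0 0 0 0.8" --pt "0 0 -0.02 0 0 0 0.8" --pt "0 0 -0.02 0 0 0 0.8" --pt "0 0 -0.02 0 0 0 0.8" --pt "0 0 -0.02 0 0 0 0.8" --pt "0 0 -0.015 0 0 0 0.8" --pt "0 0 -0.01 0 0 0 0.8" --pt "0 0 0 0 0 0 0.8" --pt "0 0 0 0 0 0 0.8"

```text
t: 18.62
eef_pos: [573.1, 31.2, 374.2]
tool_rot: [-180.0, 0.1, -169.0]
contact_force: [0.5, -0.2, -0.3]
gripper_width: 76.8
finger_force: 0.0
```

```bash
python3 th.py 4
python3 - <<'E'
from h import *
p,d,Q=cloud("scene")
k=(d>0)&(abs(Q[...,0]+45)<18)&(abs(Q[...,1]-288)<40)&(Q[...,2]>97)&(Q[...,2]<145)
print("stem",Q[k].min(0).round(1),Q[k].max(0).round(1))
k=(d>0)&(abs(Q[...,0]+45)<60)&(abs(Q[...,1]-288)<60)&(abs(Q[...,2]-64)<5)
print("rim",k.sum(),Q[k].min(0).round(1),Q[k].max(0).round(1))
k=(d>0)&(abs(Q[...,0])<30)&(abs(Q[...,1]-288)<40)&(abs(Q[...,2]-300)<18)
print("knob",k.sum(),Q[k].min(0).round(1),Q[k].max(0).round(1))
E
```

```text
18.617 287.1 -0.0119 2047 389
18.667 287.2 -0.0122 2049 388
18.717 287.3 -0.0124 2051 389
18.767 287.3 -0.0124 2046 388
[572.3  31.3 372.5] [0.3 0.1 0.2] 77.12351897891685
stem [-46.1 279.4  97.2] [-30.9 298.6 144.6]
rim 252 [-79.4 250.2  59. ] [ -0.8 330.3  67.3]
knob 273 [ -3.7 276.8 282.4] [ 16.1 302.4 318. ]
```

The knob is free and the arm is clear. The stem is within about 3 mm of the cup's centre and the swing is about 0.012 rad, so I'm handing in.

```bash
python3 -c "
from plant import *
print(hand_in())"
```

```text
the job is handed in; nothing more can be done
None
```

The job is handed in (no verdict was returned): the stem slipped over the peg, its end hung over the cup for over 3 s, and the knob is released with the stem within about 3 mm of the cup's centre, swinging about 0.012 rad.

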